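Close the rework station's filter pot

TASK

The filter in one of the two pots has been changed and its red cap is only lying on the thread. Turn the red cap backward (counter-clockwise seen from above) until it drops into the thread start, then screw it forward (clockwise) fully home, so that its grip bar lines up with the white marks on its pot, and let go. Leave the closed pot with the grey cap as it is.

Things in the scene. Friction and masses are not known exactly. Their poses are not given: they have to be found in the camera images.
- red_cap: Red screw cap, 68 mm across, 25.5 high, 90 g, on red_pot. On top an upright bar, 50 long (cap's x axis), 14 thick, 28 high, white line on it. Origin: centre of lower rim, z up; half-turn symmetric. Lies loose on the thread, origin 80 mm above red_pot's, bar 17 to 43 degrees ccw (from above) of the pot's x axis. Turns lightly, no pressing; 2 mm side play. A gripper holding it must move down with it.
- red_pot: Glass pot fixed to the bench, blue flange 116 mm across, 12 thick. Origin: centre of flange underside, z up. x axis: through its 2 white bars (home line, either way). 2 yellow dots 72 degrees ccw of it: the thread start, where the cap's bar must point (within 15) to drop 11 mm, to 69 above this origin. Then 72 degrees clockwise sinks it to 66: home, bar along x; firm stop 3 degrees past.
- grey_cap: Loose grey cap, same shape as the red one (68 mm across), already screwed home on grey_pot, its origin 66 mm above the pot's. To be left alone.
- grey_pot: The second filter pot, same as red_pot (flange 116 mm across), fixed to the bench; it carries the grey cap. Origin and axes as for red_pot.
Mind the look-alikes: they are no part of the job. Leave any brown look-alike of the red_pot alone.

How it is judged (in metres and radians):
On the way:
1. the red cap, turned back, has dropped into the thread start (at least 6 mm down, bar more than 52 degrees from the white marks) (z of red_cap in the frame of red_pot below 0.074 m and angle between the x axis of red_cap and the x axis of red_pot, either way round above 0.9 rad and horizontal distance between red_cap and red_pot below 0.006 m), for 0.1 s.
At the end, for the whole second after the job is handed in: The red cap sits level and at rest on its pot, screwed down (origin at most 69.5 mm above the pot's, centred to 6 mm) with its grip bar within 12 degrees of the white marks; the grey cap is still screwed home (within 11 degrees) (z of red_cap in the frame of red_pot between 0.062 and 0.0695 m and angle between the x axis of red_cap and the x axis of red_pot, either way round below 0.21 rad and horizontal distance between red_cap and red_pot below 0.006 m and angle between red_cap's own z axis and vertical below 0.1 rad and linear speed of red_cap below 0.02 m/s and angle between the x axis of grey_cap and the x axis of grey_pot, either way round below 0.2 rad and z of grey_cap in the frame of grey_pot below 0.0695 m); the robot touches nothing.
It fails at once if the grey cap is turned, lifted or shifted (distance of grey_cap from where it was at the start of the episode above 0.01 m or angle between the x axis of grey_cap and the x axis of grey_pot, either way round above 0.26 rad).
It also fails if it takes over 35 s, if anything falls off the work surface, if the arm or the gripper's body presses on something with over 40 N, if the wrist force passes 120 N, or if a joint passes its speed limit or range.

ROBOT

A 6-joint arm with a two-finger parallel gripper is mounted at the origin on the work surface. World frame = base frame: x ahead of the robot, y to its left, z up, the work surface at z = 0. Lengths are in mm, angles in degrees, forces in N, time in s.
With the tool pointing down it reaches from about 275 to 750 mm from the base axis. Payload 10.2 kg.
Tool frame: the origin (TCP) lies midway between the tips of the shut fingers; the grasp point (between the pads) lies 19 mm behind it; z points along the fingers, y is the line along which they close (so a half turn about z gives the same grasp; the last joint's range is limited). The gripper opens to 88 mm and grips with 3 to 60 N. Pads are 18 mm wide; open, the fingers measure 123 mm over their backs; the gripper's body (75 mm by 187 mm) begins 45 mm behind the grasp point.
Start: joints at [-84.19, 17.928, 85.812, -0, 76.261, -12.8], TCP at [167.525, -497.56, 200.62] pointing down, gripper open.
Joint ranges: [-168.41, 168.41], [-55.51, 124.54], [10.69, 146.95], [-70.63, 250.63], [1, 178], [-165.06, 165.06]. Speed limits (degrees/s): [136.94, 136.94, 172.46, 180, 180, 180].

INTERFACE

Orientations are given as a 3x3 rotation matrix whose columns are the frame's x, y, z axes.
In Python, from workcell import arm gives the robot as it stands.
- The arm moves only by the tool carry_out, never from a script. Its argument "motion" is one flat list of numbers, 7 for each row, row after row: the shift along the tool's x, y, z in m, then the turn, a rotation vector about the tool's x, y, z in degrees, then the closure, from 0 (fully open) to 1 (shut). In form: [tx, ty, tz, rx, ry, rz, grip, tx, ty, tz, rx, ry, rz, grip, ...]. A call has 1 to 8 rows; each row is the pose to reach, as a shift and turn from the pose commanded when the call began, along the tool's axes at that moment; what a row does not reach only later rows make up. A row lasts 1/12 s, in which the tool goes at most 41.7 mm and 7.16 degrees, less where a joint would pass 70% of its speed; a pose out of reach is approached as far as the arm can. A call with a gripper value outside its range is refused whole. The fingers move at their own pace and stop on an object; "grip_force" is the grip in N (left out, the last holds). Time passes only in rows, so rows that repeat a pose let the fingers close. It gives the time, the measured TCP pose, the force, the opening and the grip force at its end, in the units of the state.
- arm.sense(): the state, without advancing time (a new reading comes with each control period).
- arm.camera(name): name is "scene" or "top" or "wrist"; returns (picture, depth): 400x640x3 uint8, blue, green, red; 400x640 float32, mm along the optical axis (not along the pixel's ray), 0 where there is no reading.
- arm.calibration(name): a dict with "fx", "fy", "cx", "cy" (pixels), "dist_coeffs" ([k1, k2, p1, p2, k3] as OpenCV has them; the pictures are not rectified), "camera_from_world" (4x4, takes a point from world to camera coordinates); the wrist camera has in their place "tool_from_camera" (4x4, takes a point from camera to tool coordinates, whose origin is the TCP and whose axes are the flange's). Camera axes: x right, y up, looking along -z (the intrinsics and any distortion apply to the point x, -y, -z); pixel columns grow to the right and rows downward; lengths in mm; the calibration is good to about 2 mm. A picture is of the moment at which its call begins: read the wrist's pose just before it. calibration takes no time and is no camera call.
- arm.sign_off(): hands the job in; it is judged then, once.
The state is a dict: "time": time; "joint_pos": joint angles; "dq": joint speeds; "effort": joint torques, N m; "tcp_pos": TCP position; "tool_rot": TCP orientation; "force": force on the tool from outside, world axes, zero at the start; "ft_torque": the same for the moment, N m; "finger_gap": finger opening in mm; "grasp_force": force on a finger pad.
Only numpy, scipy, OpenCV 4.12 (cv2) and the standard library are available. Lean on these libraries where they do the work, as an engineer would, in place of code of your own. Each camera call takes 0.05 s, during which the arm holds its last target. There are 200 camera calls.

## Working session

There is one attempt and no reset: what is moved stays moved. The work goes in short steps, Python scripts to look and compute and a tool call to move; the robot and the scene stay as the last step left them, time stands still between calls to the robot, and variables do not carry over. Pictures are saved under pics/ and viewed, at most 10 in all, crops included, and the job is handed in when it is done.

Besides the shell and the picture viewer there is one more tool, called after ">>>" as a command line: name --argument value ..., lists and objects as JSON in quotes. carry_out: Moves the arm, as the interface text tells. Its arguments: {"type":"object","properties":{"motion":{"type":"array","items":{"type":"number"}},"grip_force":{"type":"number"}},"required":["motion"]}

```bash
mkdir -p pics; python3 - <<'E'
from workcell import arm
import cv2
for n in ("scene","top"):
    p,d=arm.camera(n); cv2.imwrite(f"pics/{n}.png",p)
    import numpy as np; np.save(f"pics/{n}_d.npy",d)
    print(n,arm.calibration(n))
print(arm.calibration("wrist")); print(arm.sense())
E
```

```text
scene {'fx': 477.620115758708, 'fy': 477.620115758708, 'cx': 322.04555938758307, 'cy': 203.88123280461875, 'dist_coeffs': array([-0.03085457,  0.        ,  0.        ,  0.        ,  0.        ]), 'camera_from_world': array([[ 5.82186643e-01,  8.13045776e-01, -3.90881073e-03,
        -2.89436108e+02],
       [-6.60702613e-01,  4.75891244e-01,  5.80516650e-01,
         2.56049124e+02],
       [ 4.73846779e-01, -3.35386478e-01,  8.14238995e-01,
        -1.33026050e+03],
       [ 0.00000000e+00,  0.00000000e+00,  0.00000000e+00,
         1.00000000e+00]])}
top {'fx': 379.2682623749897, 'fy': 379.2682623749897, 'cx': 321.41673980808395, 'cy': 196.67133398519587, 'dist_coeffs': array([0.00238416, 0.        , 0.        , 0.        , 0.        ]), 'camera_from_world': array([[ 9.96456073e-03, -9.99507616e-01,  2.97528673e-02,
         1.04504581e+01],
       [ 9.91769691e-01,  1.36768859e-02,  1.27302095e-01,
        -4.70398061e+02],
       [-1.27646340e-01,  2.82394826e-02,  9.91417643e-01,
        -7.41038901e+02],
       [ 0.00000000e+00,  0.00000000e+00,  0.00000000e+00,
         1.0000
[... 663 characters left out ...]
4,
        7.62601016e+01, -1.28001121e+01]), 'dq': array([-0.13402731, -0.035627  , -0.1825441 , -0.05513177,  0.00132415,
       -0.09013438]), 'effort': array([ 2.01003277e-03, -4.02817547e+01, -2.52646101e+01,  6.95212511e-02,
        3.42264434e-02, -5.22180426e-05]), 'tcp_pos': array([ 167.50911434, -497.30324508,  200.14654032]), 'tool_rot': array([[ 9.47711072e-01,  3.19129621e-01, -9.78556579e-05],
       [ 3.19129537e-01, -9.47710488e-01,  1.08127244e-03],
       [ 2.52327233e-04, -1.05596250e-03, -9.99999411e-01]]), 'force': array([0.23966506, 0.13915998, 0.03972819]), 'ft_torque': array([ 0.05326318,  0.02956956, -0.04646572]), 'grasp_force': 0.0, 'finger_gap': 88.30805915683725}
```

View pics/top.png

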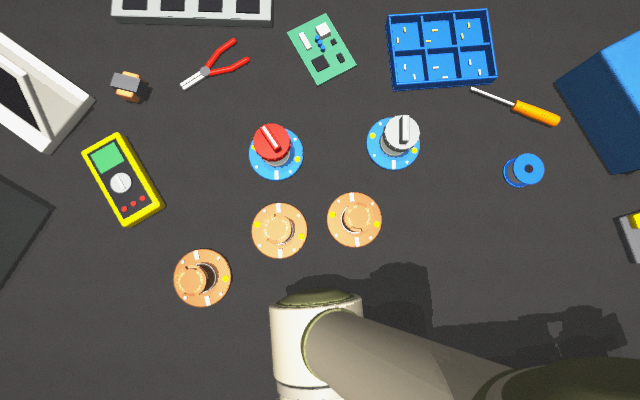

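View pics/scene.png

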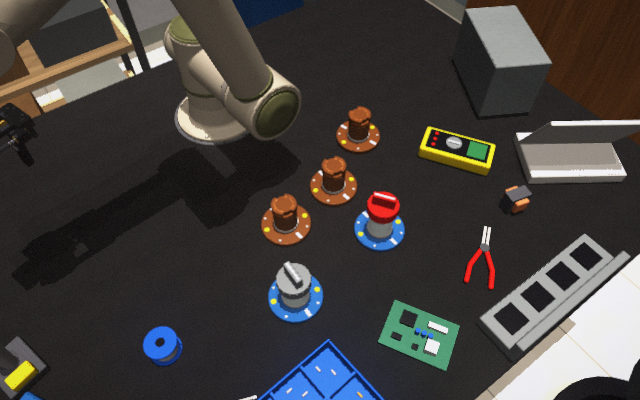

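The top view shows the red cap at (270,142) on the blue pot at (275,153), and the grey cap at (402,132) on the blue pot at (393,143). There are three brown look-alikes at (279,230), (354,219) and (202,278). I choose the red one on the blue flange, and measure it next.

```bash
cat > h.py <<'E'
import numpy as np, cv2
from workcell import arm
def cam(name,s=None):
    c=arm.calibration(name); K=np.array([[c['fx'],0,c['cx']],[0,c['fy'],c['cy']],[0,0,1]])
    if name=='wrist':
        T=np.eye(4); T[:3,:3]=s['tool_rot']; T[:3,3]=s['tcp_pos']; W=T@c['tool_from_camera']
    else: W=np.linalg.inv(c['camera_from_world'])
    return K,c['dist_coeffs'],W
def rays(px,C):
    K,D,W=C; u=cv2.undistortPoints(np.float64(px).reshape(-1,1,2),K,D)[:,0]
    d=np.c_[u[:,0],-u[:,1],-np.ones(len(u))]@W[:3,:3].T
    return W[:3,3],d
def onplane(px,C,z):
    o,d=rays(px,C); return o+d*((z-o[2])/d[:,2])[:,None]
def atdepth(px,C,dep):
    o,d=rays(px,C); return o+d*np.asarray(dep)[:,None]
def blobs(m,amin=3):
    n,l,st,ce=cv2.connectedComponentsWithStats(m.astype(np.uint8))
    return [(ce[i],st[i,4],l==i) for i in range(1,n) if st[i,4]>=amin]
def masks(p):
    h=cv2.cvtColor(p,cv2.COLOR_BGR2HSV); H,S,V=[h[...,i].astype(int) for i in range(3)]
    return dict(red=((H<8)|(H>172))&(S>150)&(V>80), blue=(H>95)&(H<125)&(S>120)&(V>80),
      yel=(H>20)&(H<38)&(S>120)&(V>120), white=(S<70)&(V>170))
def measure(p,d,C,box):
    x0,y0,x1,y1=box; B=np.zeros(d.shape,bool); B[y0:y1,x0:x1]=1
    M={k:v&B for k,v in masks(p).items()}
    ys,xs=np.nonzero(M['blue']); 
    big=max(blobs(M['blue']),key=lambda b:b[1])[2]
    cn=cv2.findContours(big.astype(np.uint8),cv2.RETR_EXTERNAL,cv2.CHAIN_APPROX_NONE)[0]
    hull=cv2.convexHull(np.vstack(cn))[:,0]
    P=onplane(hull,C,12); (c,r)=cv2.minEnclosingCircle(P[:,:2].astype(np.float32))
    print('flange centre',np.round(c,1),'diam',round(2*r,1))
    for k in ('white','yel'):
        for ce,a,l in blobs(M[k],3):
            yy,xx=np.nonzero(l); z=np.median(d[l]); Q=onplane([ce],C,12)[0]; D3=atdepth([ce],C,[z])[0]
            v=Q[:2]-c; print(k,np.round(ce,1),a,'depthpt',np.round(D3),'on z12: r',round(np.hypot(*v),1),'ang',round(np.degrees(np.arctan2(v[1],v[0])),1))
            if k=='white' and D3[2]>90:
                L=onplane(np.c_[xx,yy],C,np.median(D3[2])); m=L.mean(0); w,V=np.linalg.eigh(np.cov(L[:,:2].T))
                ext=(L[:,:2]-m[:2])@V[:,1]; print('  LINE centre',np.round(m,1),'len',round(np.ptp(ext),1),'ang',round(np.degrees(np.arctan2(V[1,1],V[0,1])),1))
E
python3 - <<'E'
from h import *
p=cv2.imread('pics/top.png'); d=np.load('pics/top_d.npy'); C=cam('top')
for b in ((240,115,310,185),(360,105,428,175)): measure(p,d,C,b)
cv2.imwrite('pics/crop.png',cv2.resize(p[105:190,235:435],None,fx=4,fy=4,interpolation=cv2.INTER_CUBIC))
E
```

```text
flange centre [563.4 112.3] diam 116.0
white [269.5 136.2] 83 depthpt [564. 113. 134.] on z12: r 39.3 ang 21.3
  LINE centre [564.4 112.7 134.1] len 44.5 ang -145.1
white [294.9 138.9] 8 depthpt [595.  73.  14.] on z12: r 50.6 ang -51.1
white [288.3 155. ] 3 depthpt [559.  86.  18.] on z12: r 26.5 ang -97.3
white [297. 156.] 3 depthpt [558.  68.  14.] on z12: r 44.8 ang -96.7
white [283.7 161.3] 12 depthpt [545.  95.  19.] on z12: r 24.0 ang -135.6
white [271.  163.7] 13 depthpt [539. 121.  18.] on z12: r 24.6 ang 157.0
white [256.1 166.7] 9 depthpt [534. 153.  13.] on z12: r 50.0 ang 126.1
white [276.  174.2] 43 depthpt [518. 111.  13.] on z12: r 44.8 ang -178.2
white [289.9 171.1] 8 depthpt [525.  82.  14.] on z12: r 48.4 ang -141.4
yel [253.  147.3] 11 depthpt [575. 160.  14.] on z12: r 49.7 ang 76.1
yel [297. 159.] 21 depthpt [551.  68.  14.] on z12: r 46.1 ang -104.7
flange centre [ 589.8 -134.9] diam 116.8
white [402.  131.7] 815 depthpt [ 590. -135.   93.] on z12: r 32.7 ang -39.2
  LINE centre [ 589.9 -135.5   93.2] len 67.5 ang 94.1
white [379.9 123.1] 8 depthpt [ 633. -108.   13.] on z12: r 51.0 ang 31.5
white [374.7 134. ] 3 depthpt [609. -97.  11.] on z12: r 42.6 ang 63.2
white [381. 140.] 5 depthpt [ 594. -109.   18.] on z12: r 25.4 ang 75.6
white [385.6 150.3] 15 depthpt [ 572. -119.   18.] on z12: r 21.9 ang 136.8
white [399.2 153.5] 4 depthpt [ 565. -147.   20.] on z12: r 26.5 ang -147.9
white [373.9 154.9] 8 depthpt [563. -95.  13.] on z12: r 48.0 ang 123.4
white [393.  163.9] 42 depthpt [ 544. -135.   13.] on z12: r 45.2 ang -179.4
white [406.5 161.9] 8 depthpt [ 549. -164.   13.] on z12: r 49.9 ang -144.1
yel [372.  135.1] 20 depthpt [606. -91.  14.] on z12: r 46.8 ang 69.1
yel [414. 150.] 21 depthpt [ 575. -180.   13.] on z12: r 48.0 ang -107.3
```

View pics/crop.png

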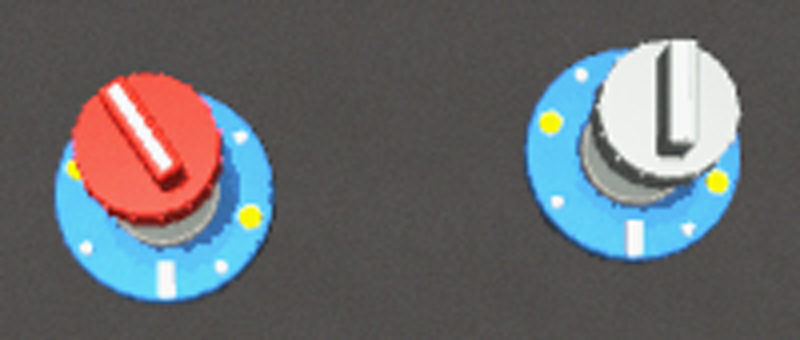

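The crop confirms it: the red cap has its bar at about 35°, and its pot's white bar is at about 0–2° with yellow dots near 75°. The flange measures 116 mm and the bar top is at 134 mm, both as expected. I'm setting out above it.

>>> carry_out --motion '[0.03, -0.024, 0, 0, 0, 0, 0, 0.06, -0.048, 0, 0, 0, 0, 0, 0.09, -0.072, 0, 0, 0, 0, 0, 0.12, -0.096, 0, 0, 0, 0, 0, 0.15, -0.12, 0, 0, 0, 0, 0, 0.18, -0.143, 0, 0, 0, 0, 0, 0.21, -0.167, 0, 0, 0, 0, 0, 0.24, -0.19, 0, 0, 0, 0, 0]'

```text
time: 0.77
tcp_pos: [334.8, -239.0, 200.5]
tool_rot: [[0.948, 0.319, -0.0], [0.319, -0.948, 0.0], [-0.0, -0.0, -1.0]]
force: [-0.4, -1.2, 0.4]
finger_gap: 87.7
grasp_force: 0.0
```

>>> carry_out --motion '[0.03, -0.024, 0, 0, 0, 0, 0, 0.06, -0.048, 0, 0, 0, 0, 0, 0.09, -0.072, 0, 0, 0, 0, 0, 0.12, -0.096, 0, 0, 0, 0, 0, 0.15, -0.12, 0, 0, 0, 0, 0, 0.18, -0.143, 0, 0, 0, 0, 0, 0.21, -0.167, 0, 0, 0, 0, 0, 0.24, -0.19, 0, 0, 0, 0, 0]'

```text
time: 1.43
tcp_pos: [501.7, 17.8, 200.4]
tool_rot: [[0.948, 0.319, -0.0], [0.319, -0.948, 0.0], [-0.0, -0.0, -1.0]]
force: [0.7, -0.5, 0.4]
finger_gap: 88.0
grasp_force: 0.0
```

>>> carry_out --motion '[0.025, -0.02, 0, 0, 0, -4, 0, 0.05, -0.04, 0, 0, 0, -8, 0, 0.07, -0.056, 0, 0, 0, -12, 0, 0.083, -0.066, 0, 0, 0, -16, 0, 0.09, -0.0715, 0, 0, 0, -16, 0, 0.09, -0.0715, 0, 0, 0, -16, 0]'

```text
time: 1.93
tcp_pos: [563.8, 113.2, 200.0]
tool_rot: [[0.823, 0.568, -0.001], [0.568, -0.823, 0.0], [-0.001, -0.001, -1.0]]
force: [-0.1, -0.3, -0.4]
finger_gap: 87.8
grasp_force: 0.0
```

```bash
python3 - <<'E'
from h import *
s=arm.sense(); p,d=arm.camera('wrist'); cv2.imwrite('pics/w1.png',p); np.save('pics/w1_d.npy',d)
print(s['tcp_pos'],s['tool_rot'][:2,0],s['joint_pos'])
C=cam('wrist',s); measure(p,d,C,(100,0,540,400))
E
```

```text
[563.84259856 113.2302994  199.98703828] [0.82335399 0.56752778] [-3.15174179e-01  2.43577761e+01  7.67982081e+01  6.16028421e-03
  7.88938722e+01  5.51056292e+01]
flange centre [562.  113.2] diam 115.1
white [500.   2.] 3 depthpt [811.  63.  11.] on z12: r 253.8 ang -11.4
white [507.2  12.4] 362 depthpt [806.  52.  16.] on z12: r 253.9 ang -14.3
white [497.  16.] 3 depthpt [801.  56.  10.] on z12: r 244.3 ang -13.4
white [496.  20.] 3 depthpt [797.  55.  10.] on z12: r 241.5 ang -13.9
white [318.5 129.5] 32 depthpt [601. 143.  14.] on z12: r 49.0 ang 37.9
white [342.6 138.5] 146 depthpt [608. 115.  13.] on z12: r 46.1 ang 2.4
white [294.  141.4] 40 depthpt [574. 159.  12.] on z12: r 47.1 ang 75.4
white [322. 151.] 108 depthpt [584. 127.  19.] on z12: r 24.7 ang 31.9
white [304.8 154.6] 5 depthpt [569. 141.  18.] on z12: r 27.8 ang 76.9
white [363.7 170.4] 29 depthpt [592.  74.  13.] on z12: r 50.1 ang -53.0
white [278.5 175.2] 28 depthpt [531. 152.  13.] on z12: r 50.2 ang 128.8
white [321.  201.5] 362 depthpt [562. 113. 134.] on z12: r 35.9 ang -145.4
  LINE centre [562.  113.1 133
[... 3005 characters left out ...]
pt [575. 127. 329.] on z12: r 304.1 ang -150.9
yel [333.3 378.5] 128 depthpt [579. 122. 330.] on z12: r 302.7 ang -142.0
yel [356.1 377.8] 18 depthpt [582. 117. 329.] on z12: r 305.1 ang -135.8
yel [366.2 379. ] 26 depthpt [583. 116. 330.] on z12: r 310.1 ang -133.2
yel [372.5 378.4] 10 depthpt [584. 114. 329.] on z12: r 311.0 ang -131.6
yel [388.2 378.5] 86 depthpt [586. 112. 329.] on z12: r 317.4 ang -127.6
yel [422.2 378.3] 132 depthpt [590. 106. 329.] on z12: r 335.3 ang -119.6
yel [538.2 377.2] 4 depthpt [604.  86. 329.] on z12: r 434.1 ang -99.2
yel [427.2 380.4] 5 depthpt [590. 105. 329.] on z12: r 342.1 ang -118.7
yel [538.  380.7] 3 depthpt [604.  86. 330.] on z12: r 439.0 ang -99.7
```

View pics/w1.png

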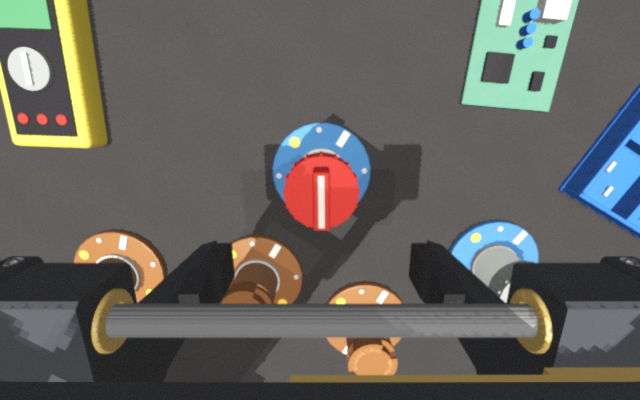

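The wrist view shows the red cap centred at (321,190) with its bar lined up with the tool (34.7°), and the white home bar at (343,138), about 2.4°. I'll descend onto the bar with the grip half closed.

>>> carry_out --motion '[-0.001, 0, 0.03, 0, 0, 0, 0.3, -0.001, 0, 0.055, 0, 0, 0, 0.5, -0.001, 0, 0.075, 0, 0, 0, 0.5, -0.001, 0, 0.086, 0, 0, 0, 0.5, -0.001, 0, 0.09, 0, 0, 0, 0.5, -0.001, 0, 0.091, 0, 0, 0, 0.5]' --grip_force 15

```text
time: 2.48
tcp_pos: [562.7, 111.0, 109.7]
tool_rot: [[0.824, 0.567, -0.0], [0.567, -0.824, -0.0], [-0.0, -0.0, -1.0]]
force: [0.1, 0.3, 0.9]
finger_gap: 50.2
grasp_force: 0.0
```

>>> carry_out --motion '[0, 0, 0, 0, 0, 0, 1, 0, 0, 0, 0, 0, 0, 1, 0, 0, 0, 0, 0, 0, 1, 0, 0, 0, 0, 0, 0, 1, 0, 0, 0, 0, 0, 0, 1, 0, 0, 0, 0, 0, 0, 1]'

```text
time: 2.98
tcp_pos: [562.9, 111.7, 109.9]
tool_rot: [[0.823, 0.568, 0.0], [0.568, -0.823, -0.0], [0.0, 0.0, -1.0]]
force: [0.2, 0.4, -0.7]
finger_gap: 10.4
grasp_force: 0.0
```

>>> carry_out --motion '[0, 0, 0, 0, 0, 0, 1, 0, 0, 0, 0, 0, 0, 1]'

```text
time: 3.15
tcp_pos: [562.8, 111.7, 109.7]
tool_rot: [[0.823, 0.568, 0.0], [0.568, -0.823, 0.0], [0.0, 0.0, -1.0]]
force: [0.3, -0.6, 0.3]
finger_gap: -0.1
grasp_force: 0.0
```

```bash
python3 - <<'E'
from h import *
p,d=arm.camera('scene'); cv2.imwrite('pics/s2.png',cv2.resize(p[120:280,290:470],None,fx=4,fy=3.7))
E
```

```text
(no output)
```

View pics/s2.png

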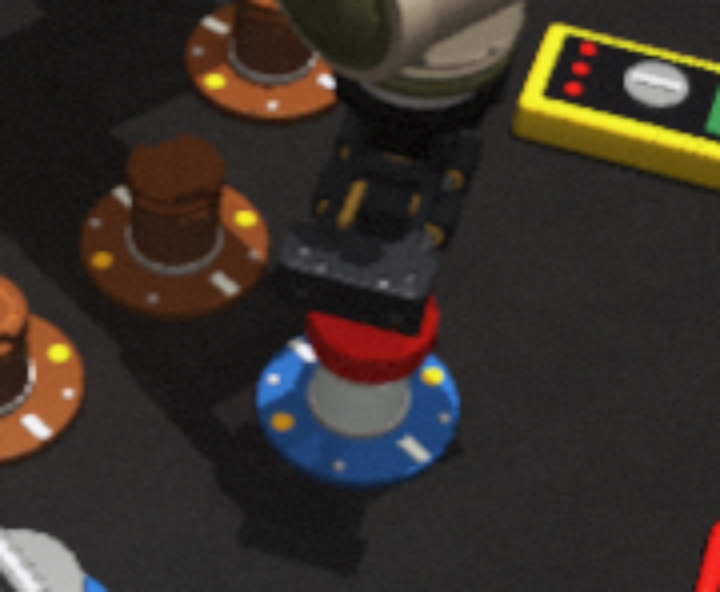

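```bash
python3 - <<'E'
from h import *
s=arm.sense(); p,d=arm.camera('wrist'); cv2.imwrite('pics/w2.png',p)
print(s['finger_gap'],s['tcp_pos'])
q,e=arm.camera('scene'); C=cam('scene'); 
for z in (110,134):
    w=np.array([562.8,111.7,z,1]); c=np.linalg.inv(C[2])@w
    u,_=cv2.projectPoints(np.array([[c[0],-c[1],-c[2]]]),np.zeros(3),np.zeros(3),C[0],C[1]); print(z,u.ravel(),(u.ravel()-[290,120])*[4,3.7])
for u,v in ((372,199),(385,205),(395,206),(365,190),(380,192)): print(u,v,atdepth([(u,v)],C,[e[v,u]])[0].round(1))
E
```

```text
0.5562088184113306 [562.80361294 111.67314476 109.63647616]
110 [382.74306556 203.30563466] [370.97226224 308.23084825]
134 [383.89207308 196.58932908] [375.5682923  283.38051761]
372 199 [607.7  32.5 239. ]
385 205 [623.1  52.3 221.7]
395 206 [581.6 130.2 106.4]
365 190 [593.5  26.2 255.5]
380 192 [613.4  44.1 257.1]
```

View pics/w2.png

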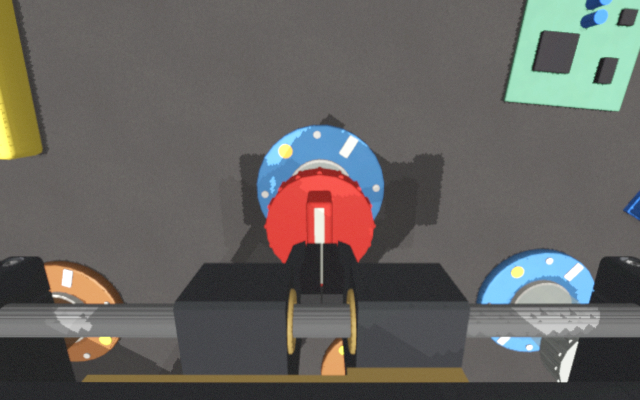

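```bash
python3 - <<'E'
from h import *
s=arm.sense(); p,d=arm.camera('wrist'); C=cam('wrist',s)
for v in range(190,300,8):
    r=[]
    for u in (300,310,320,330,340):
        P=atdepth([(u,v)],C,[d[v,u]])[0]; t=s['tool_rot'].T@(P-s['tcp_pos']); r.append((t.round(0).astype(int).tolist(),int(P[2])))
    print(v,r)
cv2.imwrite('pics/w3.png',cv2.resize(p[170:310,240:400],None,fx=4,fy=4,interpolation=cv2.INTER_CUBIC))
E
```

```text
190 [([24, -14, 4], 105), ([25, -7, 3], 107), ([25, -1, 1], 108), ([24, 5, 3], 106), ([24, 11, 4], 105)]
198 [([19, -14, 4], 105), ([25, -7, -15], 124), ([25, -1, -17], 126), ([25, 4, -15], 124), ([19, 11, 4], 106)]
206 [([14, -14, 5], 104), ([22, -7, -23], 132), ([23, -1, -24], 133), ([23, 4, -24], 133), ([14, 11, 4], 105)]
214 [([9, -14, 5], 104), ([19, -7, -25], 134), ([19, -1, -25], 134), ([73, -1, -184], 293), ([9, 11, 3], 106)]
222 [([4, -14, 4], 105), ([14, -7, -24], 133), ([14, -1, -24], 133), ([14, 4, -24], 133), ([4, 11, 4], 105)]
230 [([-1, -14, 3], 106), ([9, -7, -24], 133), ([9, -1, -23], 132), ([10, 4, -24], 133), ([-1, 11, 4], 105)]
238 [([-7, -14, 4], 105), ([5, -7, -24], 133), ([5, -1, -24], 134), ([5, 4, -24], 133), ([-7, 11, 4], 105)]
246 [([10, -11, -46], 155), ([8, -6, -42], 151), ([8, -1, -42], 151), ([8, 3, -42], 151), ([10, 8, -46], 155)]
254 [([10, -10, -55], 164), ([9, -6, -52], 161), ([9, -1, -52], 161), ([8, 3, -51], 160), ([10, 8, -55], 164)]
262 [([10, -10, -62], 171), ([8, -6, -58], 167), ([9, -1, -59], 168), ([9, 3, -59], 168), ([9, 7, -59], 168)]
270 [([9, -9, -66], 176), ([9, -5, -66], 175), ([4, -1, -58], 167), ([9, 3, -66], 176), ([9, 7, -66], 175)]
278 [([8, -9, -72], 181), ([9, -5, -73], 182), ([1, -1, -60], 169), ([8, 3, -72], 181), ([8, 7, -72], 181)]
286 [([10, -8, -81], 190), ([9, -5, -79], 188), ([9, -1, -78], 188), ([9, 2, -79], 188), ([8, 6, -78], 187)]
294 [([9, -8, -85], 194), ([9, -5, -85], 194), ([8, -1, -82], 191), ([8, 2, -83], 192), ([8, 6, -83], 192)]
```

View pics/w3.png

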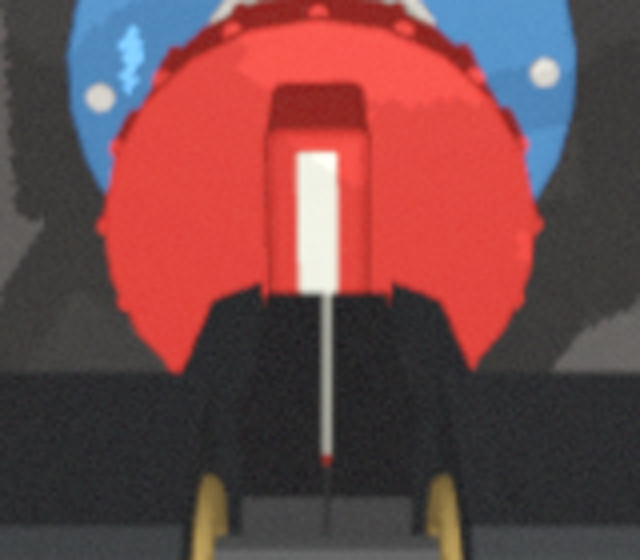

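```bash
python3 - <<'E'
from h import *
s=arm.sense(); p,d=arm.camera('wrist'); C=cam('wrist',s)
def T(u,v): 
    P=atdepth([(u,v)],C,[d[v,u]])[0]; return (s['tool_rot'].T@(P-s['tcp_pos'])).round(0).astype(int).tolist()
for u in (100,230,290,300): print(u,[(v,T(u,v)) for v in (242,244,246,260,268,280,300,310,330,345,360,372,378,385,395)])
q,e=arm.camera('scene'); C=cam('scene')
ys,xs=np.mgrid[150:215,340:420]; px=np.c_[xs.ravel(),ys.ravel()]; P=atdepth(px,C,e[ys,xs].ravel())
t=(P-s['tcp_pos'])@s['tool_rot']; k=(abs(t[:,2])<200)&(e[ys,xs].ravel()>0)&(t[:,2]<-28)&(abs(t[:,1])<110)&(abs(t[:,0])<60)
o=np.argsort(-t[k,2])[:400:16]; print(np.c_[px[k][o],t[k][o].round()].astype(int).tolist())
E
```

```text
100 [(242, [-56, -219, 109]), (244, [-59, -220, 110]), (246, [-60, -220, 110]), (260, [-76, -224, 110]), (268, [-85, -225, 109]), (280, [-93, -221, 101]), (300, [-114, -223, 98]), (310, [26, -54, -118]), (330, [22, -53, -120]), (345, [-168, -234, 97]), (360, [-198, -247, 109]), (372, [-215, -251, 109]), (378, [17, -48, -130]), (385, [22, -43, -135]), (395, [23, -41, -139])]
230 [(242, [-57, -91, 112]), (244, [-58, -91, 109]), (246, [-60, -91, 109]), (260, [-75, -92, 109]), (268, [33, -24, -110]), (280, [34, -22, -117]), (300, [33, -20, -125]), (310, [31, -20, -125]), (330, [27, -20, -127]), (345, [23, -21, -126]), (360, [19, -21, -127]), (372, [15, -21, -126]), (378, [16, -20, -129]), (385, [23, -18, -137]), (395, [22, -18, -138])]
290 [(242, [-10, -21, 4]), (244, [-11, -21, 5]), (246, [-12, -21, 4]), (260, [10, -14, -60]), (268, [33, -9, -111]), (280, [33, -8, -116]), (300, [29, -8, -119]), (310, [28, -8, -120]), (330, [25, -8, -123]), (345, [20, -8, -123]), (360, [14, -8, -121]), (372, [11, -8, -121]), (378, [18, -7, -130]), (385, [22, -7, -136]), (395, [21, -7, -137])]
300 [(242, 
[... 291 characters left out ...]
 (385, [22, -5, -136]), (395, [23, -5, -138])]
[[383, 183, -2, 27, -102], [391, 209, 28, 83, -105], [389, 184, 10, 29, -107], [370, 178, -28, 28, -108], [377, 205, 2, 86, -109], [379, 181, -10, 31, -110], [383, 205, 12, 83, -111], [382, 181, -4, 30, -111], [401, 186, 33, 31, -112], [366, 200, -20, 85, -113], [368, 201, -16, 86, -114], [404, 170, 29, -7, -114], [388, 181, 7, 30, -115], [385, 180, 1, 30, -116], [373, 200, -7, 83, -117], [368, 175, -33, 30, -118], [385, 179, 0, 29, -118], [380, 203, 7, 87, -119], [391, 180, 12, 29, -120], [363, 197, -26, 85, -120], [370, 174, -29, 30, -121], [400, 182, 29, 30, -122], [376, 159, -28, -9, -123], [401, 166, 21, -7, -124], [404, 176, 33, 16, -125]]
```

The bar is intact, but the fingers shut above it. The depth picture puts the real fingertips about 39–40 mm behind the reported TCP. The body begins 102 mm behind it, which agrees with 64 mm from tips to body. I'll open and go 40 mm lower.

>>> carry_out --motion '[0, 0, 0, 0, 0, 0, 0.5, 0, 0, 0, 0, 0, 0, 0.5, 0, 0, 0, 0, 0, 0, 0.5, 0, 0, 0, 0, 0, 0, 0.5, 0, 0, 0.004, 0, 0, 0, 0.5, 0, 0, 0.008, 0, 0, 0, 0.5, 0, 0, 0.012, 0, 0, 0, 0.5]'

```text
time: 4.03
tcp_pos: [562.7, 111.7, 97.0]
tool_rot: [[0.823, 0.568, -0.0], [0.568, -0.823, -0.0], [-0.0, -0.0, -1.0]]
force: [0.6, -0.6, -0.2]
finger_gap: 43.5
grasp_force: 0.0
```

>>> carry_out --motion '[0, 0, 0.008, 0, 0, 0, 0.5, 0, 0, 0.016, 0, 0, 0, 0.5, 0, 0, 0.021, 0, 0, 0, 0.5, 0, 0, 0.024, 0, 0, 0, 0.5, 0, 0, 0.026, 0, 0, 0, 0.5, 0, 0, 0.027, 0, 0, 0, 0.5]'

```text
time: 4.53
tcp_pos: [562.8, 111.7, 70.3]
tool_rot: [[0.823, 0.568, -0.0], [0.568, -0.823, 0.0], [-0.0, -0.0, -1.0]]
force: [-0.2, -0.5, 0.0]
finger_gap: 44.2
grasp_force: 0.0
```

>>> carry_out --motion '[0, 0, 0, 0, 0, 0, 1, 0, 0, 0, 0, 0, 0, 1, 0, 0, 0, 0, 0, 0, 1, 0, 0, 0, 0, 0, 0, 1, 0, 0, 0, 0, 0, 0, 1, 0, 0, 0, 0, 0, 0, 1, 0, 0, 0, 0, 0, 0, 1]' --grip_force 12

```text
time: 5.12
tcp_pos: [562.9, 111.7, 70.8]
tool_rot: [[0.823, 0.568, 0.0], [0.568, -0.823, -0.0], [0.0, 0.0, -1.0]]
force: [-0.3, 0.9, 0.9]
finger_gap: 13.9
grasp_force: 12.0
```

>>> carry_out --motion '[0, 0, 0, 0, 0, -5, 1, 0, 0, 0, 0, 0, -10, 1, 0, 0, 0, 0, 0, -15, 1, 0, 0, 0, 0, 0, -20, 1, 0, 0, 0, 0, 0, -25, 1, 0, 0, 0, 0, 0, -30, 1, 0, 0, 0, 0, 0, -35, 1, 0, 0, 0, 0, 0, -40, 1]'

```text
time: 5.78
tcp_pos: [562.6, 111.7, 70.4]
tool_rot: [[0.261, 0.965, -0.001], [0.965, -0.261, 0.0], [-0.0, -0.001, -1.0]]
force: [1.0, 0.2, -1.8]
finger_gap: 13.6
grasp_force: 12.0
```

>>> carry_out --motion '[0, 0, 0.001, 0, 0, 0, 1, 0, 0, 0.003, 0, 0, 0, 1, 0, 0, 0.005, 0, 0, 0, 1]'

```text
time: 6.03
tcp_pos: [562.7, 111.7, 65.4]
tool_rot: [[0.268, 0.963, -0.0], [0.963, -0.268, 0.0], [-0.0, -0.0, -1.0]]
force: [0.0, 0.7, -1.4]
finger_gap: 14.0
grasp_force: 12.0
```

>>> carry_out --motion '[0, 0, 0.002, 0, 0, 0, 1, 0, 0, 0.004, 0, 0, 0, 1, 0, 0, 0.0055, 0, 0, 0, 1, 0, 0, 0.006, 0, 0, 0, 1, 0, 0, 0.006, 0, 0, 0, 1]'

```text
time: 6.45
tcp_pos: [562.8, 111.7, 59.8]
tool_rot: [[0.266, 0.964, 0.0], [0.964, -0.266, 0.0], [0.0, 0.0, -1.0]]
force: [-1.8, 0.4, 1.0]
finger_gap: 14.2
grasp_force: 12.0
```

```bash
python3 - <<'E'
from h import *
s=arm.sense(); p,d=arm.camera('wrist'); C=cam('wrist',s)
M=masks(p)['red']; b=max(blobs(M),key=lambda b:b[1]); print(b[0],b[1],s['force'])
yy,xx=np.nonzero(b[2]&(d>0)); P=atdepth(np.c_[xx,yy],C,d[yy,xx]); h=np.histogram(P[:,2],np.arange(70,140,3)); print(list(zip(h[1].astype(int),h[0])))
E
```

```text
[321.10959248 228.71862069] 7975 [-1.79504004  0.43715606  1.01401649]
[(np.int64(70), np.int64(0)), (np.int64(73), np.int64(40)), (np.int64(76), np.int64(100)), (np.int64(79), np.int64(115)), (np.int64(82), np.int64(127)), (np.int64(85), np.int64(139)), (np.int64(88), np.int64(176)), (np.int64(91), np.int64(1207)), (np.int64(94), np.int64(3785)), (np.int64(97), np.int64(95)), (np.int64(100), np.int64(70)), (np.int64(103), np.int64(74)), (np.int64(106), np.int64(72)), (np.int64(109), np.int64(81)), (np.int64(112), np.int64(81)), (np.int64(115), np.int64(98)), (np.int64(118), np.int64(213)), (np.int64(121), np.int64(1409)), (np.int64(124), np.int64(6)), (np.int64(127), np.int64(0)), (np.int64(130), np.int64(0)), (np.int64(133), np.int64(0)), (np.int64(136), np.int64(1))]
```

The cap top is at about 94.5 mm, which is 69 + 25.5, so it has dropped into the thread start. Now I'll screw it home.

>>> carry_out --motion '[0, 0, 0.0002, 0, 0, 6, 1, 0, 0, 0.0005, 0, 0, 12, 1, 0, 0, 0.0007, 0, 0, 18, 1, 0, 0, 0.001, 0, 0, 24, 1, 0, 0, 0.0012, 0, 0, 30, 1, 0, 0, 0.0015, 0, 0, 36, 1, 0, 0, 0.0017, 0, 0, 42, 1, 0, 0, 0.002, 0, 0, 48, 1]'

```text
time: 7.17
tcp_pos: [563.1, 111.7, 57.8]
tool_rot: [[0.896, 0.443, 0.001], [0.443, -0.896, 0.0], [0.001, 0.0, -1.0]]
force: [-0.8, 0.8, 0.7]
finger_gap: 14.2
grasp_force: 12.0
```

>>> carry_out --motion '[0, 0, 0.0002, 0, 0, 6, 1, 0, 0, 0.0005, 0, 0, 12, 1, 0, 0, 0.0007, 0, 0, 18, 1, 0, 0, 0.001, 0, 0, 24, 1, 0, 0, 0.001, 0, 0, 24, 1, 0, 0, 0.001, 0, 0, 24, 1]'

```text
time: 7.67
tcp_pos: [562.9, 111.7, 56.8]
tool_rot: [[0.999, 0.048, 0.0], [0.048, -0.999, 0.0], [0.0, -0.0, -1.0]]
force: [-0.9, -0.2, 1.4]
finger_gap: 14.0
grasp_force: 12.0
```

```bash
python3 - <<'E'
from h import *
s=arm.sense(); p,d=arm.camera('wrist'); C=cam('wrist',s); print(s['tcp_pos'],s['tool_rot'][:2,0],s['force'],s['ft_torque'])
b=max(blobs(masks(p)['red']),key=lambda b:b[1]); yy,xx=np.nonzero(b[2]&(d>0)); P=atdepth(np.c_[xx,yy],C,d[yy,xx]); print(np.median(P[(P[:,2]>85)&(P[:,2]<100),2]))
measure(p,d,C,(240,60,400,290))
E
```

```text
[562.87088748 111.66791789  56.76058907] [0.99882639 0.04843352] [-0.88404543 -0.17715607  1.37162142] [-0.02588109  0.16118345  0.02189761]
91.38845139772533
flange centre [562.6 113.1] diam 114.4
white [319.1 145.9] 345 depthpt [608. 116.  13.] on z12: r 45.8 ang 3.1
white [278.7 154.7] 72 depthpt [601. 144.  13.] on z12: r 49.0 ang 39.0
white [376.5 171.3] 74 depthpt [592.  74.  13.] on z12: r 49.5 ang -53.3
white [317.  179.3] 445 depthpt [586. 116.  20.] on z12: r 21.8 ang 7.6
white [255.6 192.7] 39 depthpt [572. 161.  12.] on z12: r 48.5 ang 79.0
white [258. 182.] 3 depthpt [580. 159.  12.] on z12: r 48.9 ang 69.1
white [263.7 184.6] 7 depthpt [578. 155.  13.] on z12: r 44.4 ang 69.3
white [384.5 221.8] 4 depthpt [554.  64.  12.] on z12: r 50.3 ang -99.9
white [387. 227.] 5 depthpt [550.  61.  12.] on z12: r 53.4 ang -103.8
white [385.7 231.7] 3 depthpt [546.  62.  11.] on z12: r 53.9 ang -107.9
white [321.1 262.9] 671 depthpt [573. 112. 120.] on z12: r 45.4 ang -175.7
  LINE centre [572.5 112.4 119.6] len 24.0 ang -176.9
white [257. 239.] 3 depthpt [536. 160.  13.] on z12: r 54.3 ang 120.4
yel [259.8 190.7] 144 depthpt [574. 157.  13.] on z12: r 45.8 ang 76.2
yel [384.5 224.5] 10 depthpt [552.  64.  13.] on z12: r 51.0 ang -102.3
```

The cap is home: its top is at 91.4 mm, and the bar and white mark are both at 3.1°. I'll open and retreat straight up.

>>> carry_out --motion '[0, 0, 0, 0, 0, 0, 0.5, 0, 0, 0, 0, 0, 0, 0.5, 0, 0, 0, 0, 0, 0, 0.5, 0, 0, 0, 0, 0, 0, 0.5, 0, 0, 0, 0, 0, 0, 0.5]'

```text
time: 8.13
tcp_pos: [562.8, 111.7, 56.6]
tool_rot: [[0.999, 0.046, 0.0], [0.046, -0.999, -0.0], [0.0, 0.0, -1.0]]
force: [-0.6, -0.1, -0.3]
finger_gap: 43.7
grasp_force: 0.0
```

>>> carry_out --motion '[0, 0, -0.008, 0, 0, 0, 0.5, 0, 0, -0.02, 0, 0, 0, 0.5, 0, 0, -0.04, 0, 0, 0, 0.5, 0, 0, -0.065, 0, 0, 0, 0.5, 0, 0, -0.09, 0, 0, 0, 0.5, 0, 0, -0.115, 0, 0, 0, 0.5, 0, 0, -0.13, 0, 0, 0, 0.5, 0, 0, -0.13, 0, 0, 0, 0.5]'

```text
time: 8.8
tcp_pos: [564.2, 111.7, 190.6]
tool_rot: [[0.999, 0.046, 0.007], [0.046, -0.999, -0.0], [0.007, 0.0, -1.0]]
force: [-0.4, 0.6, -0.5]
finger_gap: 44.0
grasp_force: 0.0
```

```bash
python3 - <<'E'
from h import *
s=arm.sense(); p,d=arm.camera('wrist'); C=cam('wrist',s); cv2.imwrite('pics/w9.png',p); print(s['time'],s['tcp_pos'],s['finger_gap'])
measure(p,d,C,(255,100,390,245))
E
```

```text
8.8 [564.21427491 111.72244163 190.62737456] 44.03187676063706
flange centre [562.2 113. ] diam 115.0
white [319.9 134.4] 158 depthpt [608. 115.  13.] on z12: r 45.8 ang 2.8
white [293.9 139.7] 33 depthpt [601. 144.  13.] on z12: r 49.4 ang 38.7
white [356.5 150.5] 32 depthpt [592.  74.  13.] on z12: r 49.6 ang -52.9
white [315.4 151.7] 16 depthpt [589. 119.  19.] on z12: r 27.2 ang 13.7
white [280.4 163.6] 33 depthpt [573. 159.  12.] on z12: r 47.0 ang 76.3
white [321.  202.7] 351 depthpt [561. 112. 120.] on z12: r 33.1 ang -175.5
  LINE centre [560.5 111.8 119.8] len 43.1 ang -177.2
white [362.  183.3] 3 depthpt [555.  64.  13.] on z12: r 49.4 ang -98.7
white [362.9 190.1] 10 depthpt [547.  63.  12.] on z12: r 52.8 ang -107.0
white [284.3 200.5] 22 depthpt [530. 153.  13.] on z12: r 51.8 ang 128.4
white [355.4 206.1] 8 depthpt [538.  74.  49.] on z12: r 55.8 ang -129.2
white [290.7 212. ] 3 depthpt [516. 146.  11.] on z12: r 56.6 ang 144.6
yel [280.2 163.4] 67 depthpt [574. 159.  13.] on z12: r 47.2 ang 76.1
yel [360.4 187.4] 38 depthpt [550.  66.  13.] on z12: r 49.0 ang -104.7
```

View pics/w9.png

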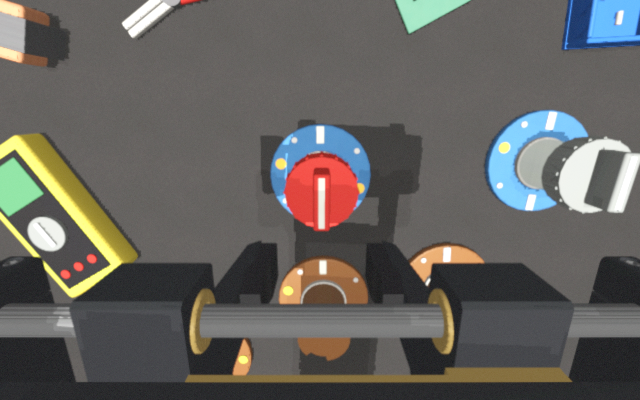

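The final picture shows the red bar (321,203) in line with the white mark (320,134). The line on top of the bar is at 119.8 mm, which is home, and the grey cap (597,175) is untouched. The gripper is clear.

```bash
python3 -c "
from workcell import arm
print(arm.sign_off())"
```

```text
the job is handed in; nothing more can be done
None
```

The red cap was turned back until it dropped into the thread start, screwed fully home in line with the white marks and released; the grey cap was not touched, and the job was handed in at about 9 s (the sign-off gave no verdict).

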